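Square up leaning plates in the stop fixture

TASK

Three drilled steel plates are leaning back in the stop fixture on the welding table. Push their feet in so that they stand upright, flat against one another and against the tall backstop, and push them sideways so that their left edges are all up against the low side stop. Then leave them standing.

Things in the scene. Friction and masses are not known exactly. Their poses are not given: they have to be found in the camera images.
- stop_fixture: Fixed steel fixture; origin on table, mm. Base 165x200, 8 thick (x -80..85, y -100..100). Axes: x to backstop (away from robot +-17 deg), y left to side stop, z up. Backstop: wall 180 wide, 12 thick, face at x=50, top z=54. Side stop: low wall, inner face y=75, x -35..50, top z=40. Front and right side open. Plate centres when home: y=40, z=30, x=45/35/25 (back/middle/front).
- plate_back: Loose smooth steel plate (friction 0.38-0.54) with 4 dark holes, 70 wide (its y) x 44 tall (its z) x 10 mm thick (its x), 0.19-0.31 kg, one of three alike. Origin: its centre. Stands on the base; starts leaning 23 deg, top (+z) towards the backstop, foot out in front, left edge (+y) 25-60 mm short of the side stop. Rearmost: its top rests on the backstop.
- plate_middle: Loose smooth steel plate (friction 0.38-0.54) with 4 dark holes, 70 wide (its y) x 44 tall (its z) x 10 mm thick (its x), 0.19-0.31 kg, one of three alike. Origin: its centre. Stands on the base; starts leaning 23 deg, top (+z) towards the backstop, foot out in front, left edge (+y) 25-60 mm short of the side stop. Middle: lies flat against plate_back.
- plate_front: Loose smooth steel plate (friction 0.38-0.54) with 4 dark holes, 70 wide (its y) x 44 tall (its z) x 10 mm thick (its x), 0.19-0.31 kg, one of three alike. Origin: its centre. Stands on the base; starts leaning 23 deg, top (+z) towards the backstop, foot out in front, left edge (+y) 25-60 mm short of the side stop. Frontmost: lies flat against plate_middle; pushing its foot moves all.
Things that resemble listed ones, but are neither listed nor needed, are in the scene too. What is shaped like the plate_middle but purple is not meant.

How it is judged:
By the outcome, as a careful person would: the job done as asked, in the order asked, and still so for the second after the job is handed in, with the robot touching nothing.
It also fails if it takes over 54 s, if anything falls off the work surface, if the arm or the gripper's body presses on something with over 40 N, if the wrist force passes 120 N, or if a joint passes its speed limit or range.

ROBOT

A 6-joint arm with a two-finger parallel gripper is mounted at the origin on a cart in front of the work surface, level with it; the furniture and walls round the work are solid. World frame = base frame: x ahead of the robot, y to its left, z up, the work surface at z = 0. Lengths are in m, angles in rad, forces in N, time in s.
With the tool pointing down it reaches from about 0.3 to 0.825 m from the base axis. Payload 5.4 kg.
Tool frame: the origin (TCP) lies on the centre line of the jaws, within the pads' length; the fingertips stand 8 mm ahead of it and the grasp point (between the pads) lies 11 mm behind it; z points along the fingers, y is the line along which they close (so a half turn about z gives the same grasp; the last joint's range is limited). The gripper opens to 92 mm and grips with 3 to 60 N. Pads are 20 mm wide; open, the fingers measure 128 mm over their backs; the gripper's body (75 mm by 189 mm) begins 69 mm behind the grasp point.
Start: joints at [1.002, 0.158, 1.597, -0, 1.386, -0.21], TCP at [0.202, 0.538, 0.223] pointing down, gripper open.
Joint ranges: [-2.91, 2.91], [-0.94, 2.29], [0.18, 2.7], [-1.29, 4.43], [0.17, 2.64], [-3, 3]. Speed limits (rad/s): [2.57, 2.57, 3.14, 3.14, 3.14, 3.14].

INTERFACE

Orientations are given as a rotation vector (axis times angle).
In Python, from plant import arm gives the robot as it stands. The module is installed in compiled form; this text tells all that it offers.
- The arm moves only by the tool carry_out, never from a script. Its argument "deltas" is a list of rows, each a list of 3 entries, a list of its own where there are three numbers: the shift along the world's x, y, z in cm, then the turn about the world's z in rad, then the closure, from -1 (fully open) to 1 (shut). A call has 1 to 12 rows; each row shifts and turns the commanded pose from where the row before left it; what a row does not reach is not made up. A row lasts 1/12 s, in which the tool goes at most 41.7 mm and 7.16 degrees, less where a joint would pass 70% of its speed; a pose out of reach is approached as far as the arm can. A call with a gripper value outside its range is refused whole. The fingers move at their own pace and stop on an object; "force" is the grip in N (left out, the last holds). Time passes only in rows, so rows that do not move let the fingers close. It gives the time, the measured TCP pose, the force, the opening and the grip force at its end, in the units of the state.
- arm.get_state(): the state, without advancing time (a new reading comes with each control period).
- arm.capture(name): name is "scene" or "top" or "wrist"; returns (picture, depth): 420x560x3 uint8, blue, green, red; 420x560 float32, m along the optical axis (not along the pixel's ray), 0 where there is no reading.
- arm.camera_params(name): a dict with "mtx" (3x3 intrinsics, pixels), "R" (3x3) and "t" (3): a world point X has camera coordinates R X + t. Camera axes: x right, y down, z forward; pixel columns grow to the right and rows downward; lengths in m; the calibration is good to about 2 mm. A picture is of the moment at which its call begins: read the wrist's pose just before it. camera_params takes no time and is no camera call; for the wrist camera it gives the pose at the moment of the call.
- arm.sign_off(): hands the job in; it is judged then, once.
The state is a dict: "clock": time; "joint_pos": joint angles; "qd": joint speeds; "joint_efforts": joint torques, N m; "ee_pos": TCP position; "eef_rot": TCP orientation; "force": force on the tool from outside, world axes, zero at the start; "wrist_torque": the same for the moment, N m; "opening": opening from 0.0 (shut) to 1.0 (fully open); "gripper_force": force on a finger pad.
Only numpy, scipy, OpenCV 4.12 (cv2) and the standard library are available. Lean on these libraries where they do the work, as an engineer would, in place of code of your own. Each camera call takes 0.05 s, during which the arm holds its last target. There are 200 camera calls.

## Working session

There is one attempt and no reset: what is moved stays moved. The work goes in short steps, Python scripts to look and compute and a tool call to move; the robot and the scene stay as the last step left them, time stands still between calls to the robot, and variables do not carry over. Pictures are saved under pics/ and viewed, at most 10 in all, crops included, and the job is handed in when it is done.

Besides the shell and the picture viewer there is one more tool, called after "Request:" as name([rows], argument=value, ...), one row to a line, values as JSON. carry_out: Moves the arm, as the interface text tells. Its arguments: {"type":"object","properties":{"deltas":{"type":"array","items":{"type":"array"}},"force":{"type":"number"}},"required":["deltas"]}

```bash
mkdir -p pics; python3 - <<'E'
from plant import arm
import cv2,numpy as np
s=arm.get_state();print(s)
for n in("top","scene"):
    p,d=arm.capture(n);cv2.imwrite(f"pics/{n}0.png",p);np.save(f"{n}0.npy",d);c=arm.camera_params(n);print(n,c)
E
```

```text
{'clock': 0.0, 'joint_pos': array([ 1.00189392e+00,  1.59068005e-01,  1.59820680e+00,  1.39775520e-06,
        1.38619250e+00, -2.10090961e-01]), 'qd': array([ 0.00044576,  0.00116969,  0.00053832, -0.00078294,  0.00035143,
        0.00087074]), 'joint_efforts': array([-1.39312546e-03, -3.85566008e+01, -3.22107553e+01,  6.98366412e-02,
        3.78149771e-02, -1.54832987e-04]), 'ee_pos': array([0.20160038, 0.53785626, 0.22162099]), 'eef_rot': array([-5.60474021e-01, -3.09046691e+00,  2.72270757e-03]), 'force': array([ 0.1083101 , -0.84951984,  0.39943224]), 'wrist_torque': array([-0.00379156, -0.05472907,  0.00741966]), 'gripper_force': 0.0, 'opening': 1.001031868877416}
top {'mtx': array([[496.27690854,   0.        , 282.59595939],
       [  0.        , 496.27690854, 206.43641782],
       [  0.        ,   0.        ,   1.        ]]), 'R': array([[-0.02854888, -0.99913953, -0.03008595],
       [-0.99282113,  0.03184002, -0.11529274],
       [ 0.11615147,  0.02657849, -0.99287583]]), 't': array([-0.08241227,  0.48764034,  0.84758731])}
scene {'mtx': array([[468.78546224,   0.        , 287.98064821],
       [  0.        , 468.78546224, 210.68918193],
       [  0.        ,   0.        ,   1.        ]]), 'R': array([[ 0.74306669, -0.66921558, -0.00155126],
       [-0.4088491 , -0.45212997, -0.79273003],
       [ 0.52980591,  0.58968551, -0.60957091]]), 't': array([-0.41693016,  0.18646133,  0.68663022])}
```

View pics/top0.png

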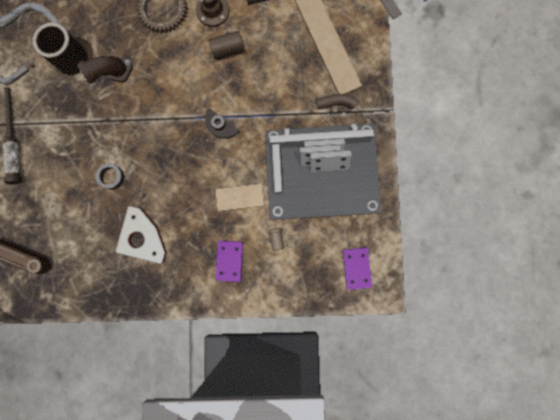

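View pics/scene0.png

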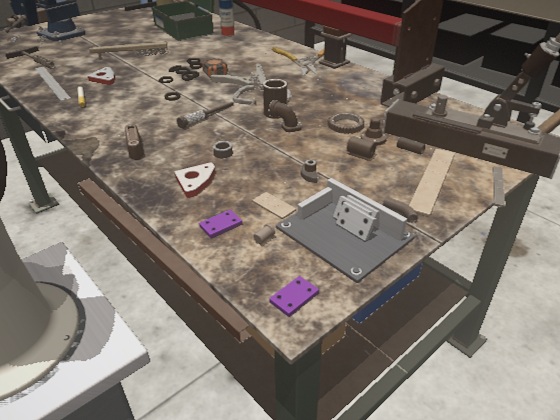

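The top view shows the fixture base as the dark plate, with corners about (267,130) to (380,214). The backstop is along its top edge at row ~133, the side stop is at (277,168), and the three grey plates lean at (325,157). Things that could be mistaken for the plates are the purple ones at (230,260) and (357,268), the tan strip at (240,197) and the white triangle at (140,237). I choose the grey drilled stack at (325,157) inside the fixture, and I'll check it in a close crop.

```bash
cat > h.py <<'E'
import numpy as np,cv2
from plant import arm
def cloud(n,d):
    c=arm.camera_params(n);v,u=np.indices(d.shape);K=c["mtx"]
    P=np.stack([(u-K[0,2])/K[0,0]*d,(v-K[1,2])/K[1,1]*d,d],-1)
    return (P-c["t"])@c["R"]
E
python3 - <<'E'
from h import *
p=cv2.imread("pics/top0.png");d=np.load("top0.npy");W=cloud("top",d)
crop=p[110:230,250:400];cv2.imwrite("pics/crop0.png",cv2.resize(crop,None,fx=5,fy=4.9,interpolation=2))
for u,v in[(300,200),(340,200),(230,225),(300,180),(278,160),(278,185),(300,135),(355,133),(320,152),(330,164),(275,211),(373,205),(274,135),(366,130)]:print(u,v,W[v,u].round(4))
roi=np.zeros(d.shape,bool);roi[110:230,250:395]=1
z=W[...,2]
hsv=cv2.cvtColor(p,cv2.COLOR_BGR2HSV)
# tall walls
for lo,hi in((.045,.065),(.033,.045)):
    m=roi&(z>lo)&(z<hi)&(d>0);k=W[m];print(lo,len(k),k.min(0),k.max(0))
m=(roi&(hsv[...,1]<60)&(z<.02)&(d>0)).astype(np.uint8)
m=cv2.morphologyEx(m,cv2.MORPH_OPEN,np.ones((3,3)))
n,l,st,_=cv2.connectedComponentsWithStats(m);i=1+st[1:,4].argmax();print(st[i])
k=W[l==i];print(cv2.minAreaRect(k[:,:2].astype(np.float32)),cv2.boxPoints(cv2.minAreaRect(k[:,:2].astype(np.float32))))
E
```

```text
300 200 [ 0.4982 -0.1284  0.0052]
340 200 [ 0.4954 -0.2001  0.0083]
230 225 [ 4.573e-01  1.000e-04 -8.000e-04]
300 180 [ 0.5348 -0.1295  0.005 ]
278 160 [ 0.5662 -0.0917  0.0374]
278 185 [ 0.5212 -0.0906  0.0404]
300 135 [ 0.6055 -0.1316  0.0537]
355 133 [ 0.6052 -0.2266  0.0554]
320 152 [ 0.5756 -0.1654  0.0478]
330 164 [ 0.5574 -0.1832  0.0299]
275 211 [ 0.4789 -0.0829  0.012 ]
373 205 [ 0.484  -0.2579  0.0127]
274 135 [ 0.618  -0.0849  0.0131]
366 130 [ 0.6104 -0.2461  0.053 ]
0.045 1579 [ 0.56208425 -0.25815743  0.04500311] [ 0.6162765  -0.07876197  0.05784858]
0.033 699 [ 0.51000465 -0.25720182  0.03300161] [ 0.62199688 -0.08012842  0.04499628]
[ 264  130  119   90 6897]
((0.5489749908447266, -0.16882909834384918), (0.16519060730934143, 0.21148283779621124), 1.0055489540100098) [[ 0.46453673 -0.06455345]
 [ 0.46824807 -0.27600372]
 [ 0.63341326 -0.27310473]
 [ 0.6297019  -0.06165448]]
```

View pics/crop0.png

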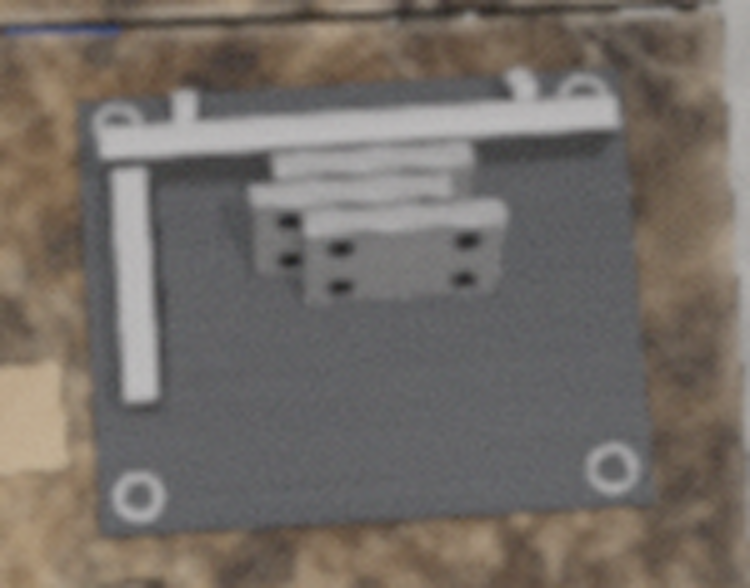

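The crop confirms the grey stack: three drilled plates leaning on the backstop. The front plate spans crop (305..505, 200..305), with the middle one offset left and the back one between them. Next I'll get the fixture pose and plate edges by casting rays.

```bash
cat >> h.py <<'E'
def ray(n,u,v,z):
    c=arm.camera_params(n);r=c["R"].T@np.linalg.solve(c["mtx"],[u,v,1.]);o=-c["R"].T@c["t"]
    return o+r*(z-o[2])/r[2]
E
python3 - <<'E'
from h import *
f=lambda a,z:ray("top",a[0]/5+250-.4,a[1]/4.9+110-.4,z)
P={}
for n,a,z in[("TL",(80,100),.008),("TR",(613,72),.008),("BR",(655,500),.008),("BL",(102,534),.008),("bsL",(103,158),.054),("bsR",(618,127),.054),("ssT",(148,168),.04),("ssB",(158,402),.04),("boltL",(137,497),.01),("boltR",(612,468),.01)]:
    P[n]=f(a,z)[:2];print(n,P[n].round(4))
for a,b in[("TR","TL"),("BR","BL"),("bsR","bsL"),("boltR","boltL")]:
    q=P[b]-P[a];print(a,np.degrees(np.arctan2(-q[0],q[1])),np.hypot(*q))
for a,b in[("BL","TL"),("BR","TR"),("ssB","ssT")]:
    q=P[b]-P[a];print(a,np.degrees(np.arctan2(q[1],q[0])),np.hypot(*q))
print("centre",sum(P[k] for k in("TL","TR","BR","BL"))/4)
# plate: wall top front edge; top edges of plates (z~.05)
for n,a,z in[("backL",(273,160),.0495),("backR",(472,152),.0495),("midL",(250,187),.0495),("midR",(452,178),.0495),("frL",(305,212),.05),("frR",(507,202),.05),("frfootL",(308,303),.008),("frfootR",(497,292),.008)]:
    print(n,f(a,z).round(4))
E
```

```text
TL [ 0.6293 -0.0695]
TR [ 0.6328 -0.2645]
BR [ 0.4722 -0.2716]
BL [ 0.4659 -0.0734]
bsL [ 0.5952 -0.0796]
bsR [ 0.6    -0.2578]
ssT [ 0.5945 -0.0947]
ssB [ 0.5094 -0.0958]
boltL [ 0.4789 -0.0864]
boltR [ 0.4842 -0.2566]
TR 1.0314653546101094 0.195096404797125
BR 1.8063784087394843 0.19829879484716728
bsR 1.522591870866975 0.17828204348102808
boltR 1.7623113462570674 0.17022937844200034
BL 1.366862825589602 0.16344528262477365
BR 2.5070175380673594 0.16081394094084148
ssB 0.7566500395018299 0.08509082170795465
centre [ 0.55004499 -0.16974908]
backL [ 0.5935 -0.1386  0.0495]
backR [ 0.5939 -0.2077  0.0495]
midL [ 0.584  -0.1302  0.0495]
midR [ 0.5847 -0.2004  0.0495]
frL [ 0.5742 -0.149   0.05  ]
frR [ 0.5753 -0.2189  0.05  ]
frfootL [ 0.5493 -0.1503  0.008 ]
frfootR [ 0.5511 -0.2187  0.008 ]
```

Fixture yaw is about 1.5°, with its origin near (0.5475, -0.170). The front plate's foot face is at x≈0.550, and y overlaps across all three from -0.149 to -0.200. I'll go high to a point in front of the feet with the jaws squared to the fixture y and partly closed.

Request:
carry_out([
  [[1.5, -3.6, 0], 0.032, 0.56],
  [[1.5, -3.6, 0], 0.032, 0.56],
  [[1.5, -3.6, 0], 0.032, 0.56],
  [[1.5, -3.6, 0], 0.032, 0.56],
  [[1.5, -3.6, 0], 0.032, 0.56],
  [[1.5, -3.6, 0], 0.032, 0.56],
  [[1.5, -3.6, 0], 0.032, 0.56],
  [[1.5, -3.6, 0], 0.032, 0.56],
  [[1.5, -3.6, 0], 0.032, 0.56],
  [[1.5, -3.6, 0], 0.032, 0.56],
  [[1.5, -3.6, 0], 0.032, 0.56],
  [[1.5, -3.6, 0], 0.032, 0.56],
], force=20)

```text
clock: 1.1
ee_pos: [0.382, 0.1045, 0.2224]
eef_rot: [-0.042, 3.141, 0.0]
force: [0.9, 0.3, -0.4]
opening: 0.22
gripper_force: 0.0
```

Request:
carry_out([
  [[1.5, -3.6, 0], 0, 0.56],
  [[1.5, -3.6, 0], 0, 0.56],
  [[1.5, -3.6, 0], 0, 0.56],
  [[1.5, -3.6, 0], 0, 0.56],
  [[1.5, -3.6, 0], 0, 0.56],
  [[1.5, -3.6, 0], 0, 0.56],
  [[1.5, -3.6, 0], 0, 0.56],
  [[1.5, -3.6, 0], 0, 0.56],
  [[0, 0, 0], 0, 0.56],
  [[0, 0, 0], 0, 0.56],
  [[0, 0, 0], 0, 0.56],
])

```text
clock: 2.02
ee_pos: [0.5014, -0.181, 0.222]
eef_rot: [0.039, -3.14, -0.002]
force: [0.4, -0.2, 0.3]
opening: 0.219
gripper_force: 0.0
```

Request:
carry_out([
  [[0, 0, -3.5], 0, 0.56],
  [[0, 0, -3.5], 0, 0.56],
  [[0, 0, -3.5], 0, 0.56],
  [[0, 0, -3.5], 0, 0.56],
  [[0, 0, -3.0], 0, 0.56],
  [[0, 0, -2.0], 0, 0.56],
  [[0, 0, -0.8], 0, 0.56],
  [[0, 0, -0.4], 0, 0.56],
  [[0, 0, 0], 0, 0.56],
  [[0, 0, 0], 0, 0.56],
])

```text
clock: 2.85
ee_pos: [0.503, -0.1819, 0.0223]
eef_rot: [-0.041, 3.139, -0.002]
force: [0.3, -1.2, -0.3]
opening: 0.217
gripper_force: 0.0
```

Request:
carry_out([
  [[0.8, 0, 0], 0, 0.56],
  [[0.8, 0, 0], 0, 0.56],
  [[0.8, 0, 0], 0, 0.56],
  [[0.4, 0, 0], 0, 0.56],
  [[0.4, 0, 0], 0, 0.56],
  [[0.3, 0, 0], 0, 0.56],
  [[0.3, 0, 0], 0, 0.56],
  [[0.3, 0, 0], 0, 0.56],
  [[0, 0, 0], 0, 0.56],
])

```text
clock: 3.6
ee_pos: [0.5415, -0.1813, 0.0198]
eef_rot: [0.04, -3.137, -0.002]
force: [-4.5, -0.1, 1.3]
opening: 0.226
gripper_force: 2.4
```

Request:
carry_out([
  [[0.2, 0, 0], 0, 0.56],
  [[0.2, 0, 0], 0, 0.56],
  [[0.2, 0, 0], 0, 0.56],
  [[0.2, 0, 0], 0, 0.56],
  [[0.2, 0, 0], 0, 0.56],
  [[0, 0, 0], 0, 0.56],
])

```text
clock: 4.1
ee_pos: [0.5526, -0.1813, 0.0201]
eef_rot: [0.04, -3.14, -0.001]
force: [-3.9, -0.3, -1.0]
opening: 0.219
gripper_force: 1.8
```

Request:
carry_out([
  [[0.15, 0, 0], 0, 0.56],
  [[0.15, 0, 0], 0, 0.56],
  [[0.15, 0, 0], 0, 0.56],
  [[0, 0, 0], 0, 0.56],
])

```text
clock: 4.43
ee_pos: [0.5569, -0.1816, 0.0205]
eef_rot: [0.04, -3.139, -0.0]
force: [-6.8, 0.3, 0.3]
opening: 0.224
gripper_force: 3.3
```

Request:
carry_out([
  [[0.1, 0, 0], 0, 0.56],
  [[0, 0, 0], 0, 0.56],
])

```text
clock: 4.6
ee_pos: [0.5569, -0.1816, 0.0205]
eef_rot: [0.041, -3.137, -0.001]
force: [-11.0, -0.1, 2.4]
opening: 0.22
gripper_force: 5.4
```

Request:
carry_out([
  [[0.1, 0, 0], 0, 0.56],
  [[0, 0, 0], 0, 0.56],
])

```text
clock: 4.77
ee_pos: [0.5569, -0.1815, 0.0205]
eef_rot: [0.041, -3.135, -0.001]
force: [-14.3, -0.7, 6.6]
opening: 0.222
gripper_force: 7.6
```

Request:
carry_out([
  [[0.1, 0, 0], 0, 0.56],
  [[0, 0, 0], 0, 0.56],
])

```text
clock: 4.93
ee_pos: [0.5568, -0.1815, 0.0205]
eef_rot: [0.041, -3.132, -0.002]
force: [-19.2, -0.1, 9.0]
opening: 0.224
gripper_force: 9.8
```

The stack is firm against the backstop: the force rises while x stays at 0.557. I'll back off, lift and look.

Request:
carry_out([
  [[-1, 0, 0], 0, 0.56],
  [[-1.5, 0, 0], 0, 0.56],
  [[-2, 0, 0], 0, 0.56],
  [[-3, 0, 1], 0, 1],
  [[-3, -1, 3], 0, 1],
  [[-2, -1.5, 3], 0, 1],
  [[0, -2, 3], 0, 1],
  [[0, -2, 3], 0, 1],
  [[0, 0, 0], 0, 1],
])

```text
clock: 5.68
ee_pos: [0.4415, -0.2532, 0.1582]
eef_rot: [-0.035, 3.127, -0.021]
force: [1.1, -0.5, 0.8]
opening: 0.005
gripper_force: 0.0
```

```bash
python3 - <<'E'
from h import *
a=[]
p,d=arm.capture("top");q,_=arm.capture("scene")
A=cv2.resize(p[110:230,250:400],(480,384));B=cv2.resize(q[170:280,270:420],(480,352))
B=cv2.copyMakeBorder(B,0,32,0,0,0)
cv2.imwrite("pics/p1.png",cv2.resize(np.hstack([A,B]),(800,320)))
print(arm.get_state()["ee_pos"])
E
```

```text
[ 0.43891498 -0.24836161  0.15211394]
```

View pics/p1.png

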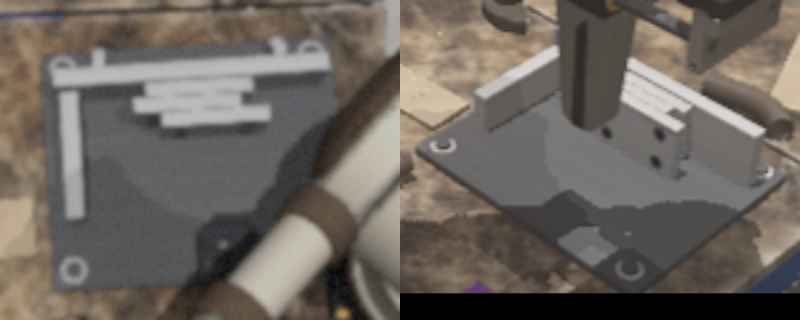

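The plates are upright and flat against each other and the backstop; the top view has the edges at about x 133–270. Next I go to their right-hand side with shut fingers centred on the stack thickness.

Request:
carry_out([
  [[3.5, -0.4, 0], 0, 1],
  [[3.5, -0.4, 0], 0, 1],
  [[3.5, -0.3, 0], 0, 1],
  [[3, -0.3, 0], 0, 1],
  [[1, 0, 0], 0, 1],
  [[0, 0, -2], 0, 1],
  [[0, 0, 0], 0, 1],
  [[0, 0, 0], 0, 1],
])

```text
clock: 6.45
ee_pos: [0.5807, -0.2584, 0.1267]
eef_rot: [0.041, -3.138, -0.005]
force: [0.4, 0.0, 0.2]
opening: 0.003
gripper_force: 0.0
```

Request:
carry_out([
  [[0.3, -0.5, 0], 0, 1],
  [[0, 0, -3], 0, 1],
  [[0, 0, -3], 0, 1],
  [[0, 0, -2.0], 0, 1],
  [[0, 0, -1.4], 0, 1],
  [[0, 0, -0.6], 0, 1],
  [[0, 0, 0], 0, 1],
  [[0, 0, 0], 0, 1],
])

```text
clock: 7.12
ee_pos: [0.5855, -0.2659, 0.0306]
eef_rot: [-0.039, 3.14, -0.002]
force: [-0.0, -0.2, 0.9]
opening: 0.005
gripper_force: 0.0
```

Request:
carry_out([
  [[-0.1, 0.5, -0.6], 0, 1],
  [[-0.05, 0.7, 0], 0, 1],
  [[0, 0.6, 0], 0, 1],
  [[0, 0.3, 0], 0, 1],
  [[0, 0.3, 0], 0, 1],
  [[0, 0.3, 0], 0, 1],
  [[0, 0.3, 0], 0, 1],
  [[0, 0, 0], 0, 1],
])

```text
clock: 7.78
ee_pos: [0.5834, -0.2347, 0.0234]
eef_rot: [-0.04, 3.141, -0.0]
force: [-0.5, 0.1, -0.0]
opening: 0.009
gripper_force: 0.0
```

Request:
carry_out([
  [[0, 0.3, 0], 0, 1],
  [[0, 0.3, 0], 0, 1],
  [[-0.03, 0.3, 0], 0, 1],
  [[0, 0.3, 0], 0, 1],
  [[0, 0.3, 0], 0, 1],
  [[-0.03, 0.3, 0], 0, 1],
  [[0, 0, 0], 0, 1],
])

```text
clock: 8.37
ee_pos: [0.5827, -0.2168, 0.0234]
eef_rot: [-0.04, 3.141, -0.0]
force: [-0.3, -1.4, -0.1]
opening: 0.007
gripper_force: 0.6
```

Request:
carry_out([
  [[0, 0.3, 0], 0, 1],
  [[0, 0.3, 0], 0, 1],
  [[-0.03, 0.3, 0], 0, 1],
  [[0, 0.3, 0], 0, 1],
  [[0, 0.3, 0], 0, 1],
  [[-0.03, 0.3, 0], 0, 1],
  [[0, 0.3, 0], 0, 1],
  [[0, 0.3, 0], 0, 1],
  [[0, 0, 0], 0, 1],
])

```text
clock: 9.12
ee_pos: [0.5821, -0.1924, 0.0234]
eef_rot: [0.04, -3.141, -0.001]
force: [0.3, -2.2, 0.1]
opening: 0.006
gripper_force: 0.9
```

Request:
carry_out([
  [[0, 0.2, 0], 0, 1],
  [[0, 0.2, 0], 0, 1],
  [[0, 0.2, 0], 0, 1],
  [[0, 0, 0], 0, 1],
])

```text
clock: 9.45
ee_pos: [0.5821, -0.1869, 0.0233]
eef_rot: [-0.04, 3.141, 0.0]
force: [0.2, -3.3, 1.8]
opening: 0.003
gripper_force: 1.5
```

```bash
python3 - <<'E'
from h import *
p,d=arm.capture("top");q,_=arm.capture("scene")
A=cv2.resize(p[110:230,250:400],(480,384));B=cv2.resize(q[170:280,270:420],(480,352))
B=cv2.copyMakeBorder(B,0,32,0,0,0)
cv2.imwrite("pics/p2.png",cv2.resize(np.hstack([A,B]),(800,320)))
print(arm.get_state()["ee_pos"])
E
```

```text
[ 0.582088   -0.18686595  0.02333316]
```

View pics/p2.png

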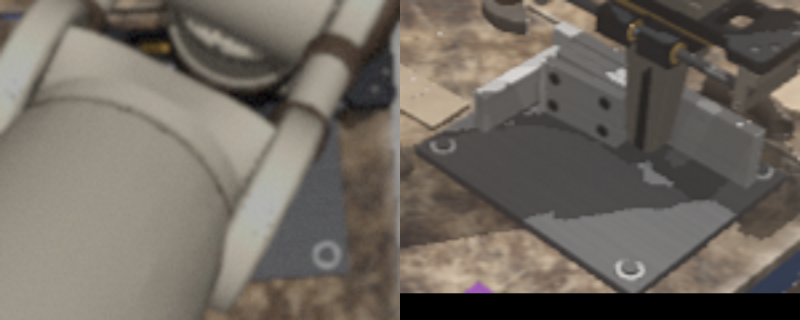

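The scene view shows the stack still upright and nearly at the side stop: the front plate's left edge is at (545,75) and the finger is on the right edges at (650,100). I'll keep pushing until it stops.

Request:
carry_out([
  [[0, 0.2, 0], 0, 1],
  [[0, 0.2, 0], 0, 1],
  [[0, 0, 0], 0, 1],
])

```text
clock: 9.8
ee_pos: [0.582, -0.1831, 0.0234]
eef_rot: [0.04, -3.141, 0.0]
force: [-0.7, -3.5, 1.1]
opening: 0.009
gripper_force: 2.0
```

Request:
carry_out([
  [[0, 0.15, 0], 0, 1],
  [[0, 0, 0], 0, 1],
])

```text
clock: 9.97
ee_pos: [0.582, -0.1817, 0.0234]
eef_rot: [0.04, -3.141, 0.0]
force: [-1.6, -4.5, 1.1]
opening: 0.006
gripper_force: 2.2
```

Request:
carry_out([
  [[0, 0.15, 0], 0, 1],
  [[0, 0, 0], 0, 1],
])

```text
clock: 10.13
ee_pos: [0.582, -0.1811, 0.0234]
eef_rot: [0.04, -3.141, 0.003]
force: [-0.1, -7.6, 1.3]
opening: 0.007
gripper_force: 3.8
```

Request:
carry_out([
  [[0, 0.15, 0], 0, 1],
  [[0, 0, 0], 0, 1],
])

```text
clock: 10.3
ee_pos: [0.582, -0.1811, 0.0235]
eef_rot: [-0.04, 3.141, -0.007]
force: [-0.9, -12.6, -0.8]
opening: 0.002
gripper_force: 6.0
```

Request:
carry_out([
  [[0, 0.15, 0], 0, 1],
  [[0, 0, 0], 0, 1],
])

```text
clock: 10.47
ee_pos: [0.582, -0.181, 0.0237]
eef_rot: [-0.04, 3.141, -0.01]
force: [-1.6, -16.0, -0.4]
opening: 0.009
gripper_force: 8.1
```

Request:
carry_out([
  [[0, -0.5, 0], 0, 1],
  [[0, -1, 0], 0, 1],
  [[0, -1.5, 0], 0, 1],
  [[0, -1.5, 2], 0, 1],
  [[0, -1, 3], 0, 1],
  [[0, 0, 3.5], 0, 1],
  [[-3, 0, 2], 0, 1],
  [[-3.5, 0, 2], 0, 1],
  [[-3.5, 0, 0], 0, 1],
  [[-3.5, 0, 0], 0, 1],
  [[-3.0, 0, 0], 0, 1],
  [[0, 0, 0], 0, 1],
])

```text
clock: 11.47
ee_pos: [0.4125, -0.231, 0.1468]
eef_rot: [0.036, -3.137, -0.005]
force: [-0.4, -0.0, 0.1]
opening: 0.005
gripper_force: 0.0
```

```bash
python3 - <<'E'
from h import *
p,d=arm.capture("top");q,_=arm.capture("scene")
A=cv2.resize(p[120:200,255:345],(450,400),interpolation=2);B=cv2.resize(q[180:260,290:360],(350,400),interpolation=2)
cv2.imwrite("pics/p3.png",np.hstack([A,B]))
print(arm.get_state()["ee_pos"])
E
```

```text
[ 0.41653006 -0.2323829   0.14822226]
```

View pics/p3.png

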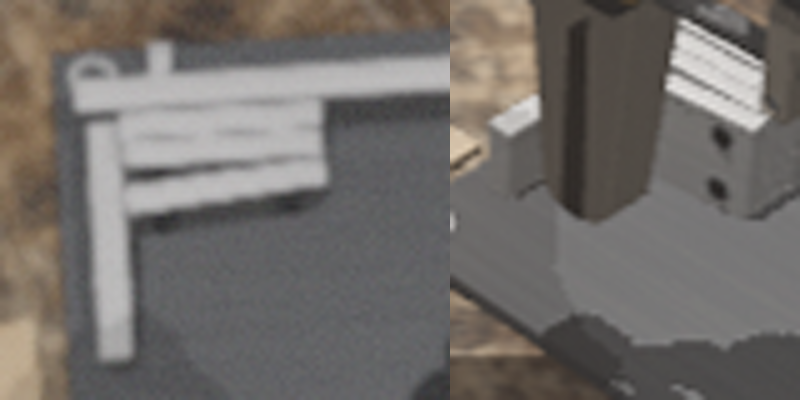

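All three stand upright, but the front plate's left end has swung about 3 mm off the stack (gap at (150,175) in the top crop). I'll press it flat from the front, then nudge sideways again.

Request:
carry_out([
  [[2, 3, 0], 0, 0.56],
  [[2, 3, 0], 0, 0.56],
  [[2, 3, 0], 0, 0.56],
  [[2, 1.1, -1], 0, 0.56],
  [[0, 0, -3], 0, 0.56],
  [[0, 0, -3], 0, 0.56],
  [[0, 0, -3], 0, 0.56],
  [[0, 0, -1.5], 0, 0.56],
  [[0, 0, -0.8], 0, 0.56],
  [[0, 0, 0], 0, 0.56],
  [[0, 0, 0], 0, 0.56],
])

```text
clock: 12.48
ee_pos: [0.4982, -0.1314, 0.0258]
eef_rot: [-0.04, 3.14, -0.0]
force: [0.4, -0.5, 0.3]
opening: 0.224
gripper_force: 0.0
```

Request:
carry_out([
  [[1.2, 0, 0], 0, 0.56],
  [[1.2, 0, 0], 0, 0.56],
  [[1, 0, 0], 0, 0.56],
  [[0.6, 0, 0], 0, 0.56],
  [[0.4, 0, 0], 0, 0.56],
  [[0.3, 0, 0], 0, 0.56],
  [[0.3, 0, 0], 0, 0.56],
  [[0.3, 0, 0], 0, 0.56],
  [[0.2, 0, 0], 0, 0.56],
  [[0.2, 0, 0], 0, 0.56],
  [[0, 0, 0], 0, 0.56],
])

```text
clock: 13.4
ee_pos: [0.554, -0.1311, 0.0251]
eef_rot: [0.04, -3.141, -0.0]
force: [-0.6, 0.0, -0.8]
opening: 0.218
gripper_force: 0.4
```

Request:
carry_out([
  [[0.15, 0, 0], 0, 0.56],
  [[0, 0, 0], 0, 0.56],
])

```text
clock: 13.57
ee_pos: [0.5554, -0.1311, 0.0251]
eef_rot: [0.04, -3.141, -0.0]
force: [-0.0, 0.6, 0.4]
opening: 0.221
gripper_force: 0.4
```

Request:
carry_out([
  [[0.1, 0, 0], 0, 0.56],
  [[0, 0, 0], 0, 0.56],
])

```text
clock: 13.73
ee_pos: [0.5554, -0.1311, 0.025]
eef_rot: [0.04, -3.138, -0.001]
force: [-4.6, -0.4, 3.0]
opening: 0.222
gripper_force: 2.6
```

Request:
carry_out([
  [[0.1, 0, 0], 0, 0.56],
  [[0, 0, 0], 0, 0.56],
])

```text
clock: 13.9
ee_pos: [0.5554, -0.131, 0.025]
eef_rot: [0.041, -3.136, -0.001]
force: [-9.4, -0.5, 6.6]
opening: 0.223
gripper_force: 4.7
```

Request:
carry_out([
  [[-0.6, 0, 0], 0, 0.56],
  [[-1, 0, 0], 0, 0.56],
  [[-2, 0, 0], 0, 1],
  [[-3, 0, 1], 0, 1],
  [[-3, -1, 3], 0, 1],
  [[-2, -2, 3], 0, 1],
  [[-2, -3, 2], 0, 1],
  [[-2, -3, 2], 0, 1],
  [[0, -3, 2], 0, 1],
  [[0, 0, 0], 0, 1],
  [[0, 0, 0], 0, 1],
])

```text
clock: 14.82
ee_pos: [0.4036, -0.2528, 0.1556]
eef_rot: [-0.035, 3.138, -0.005]
force: [-0.8, 0.2, 0.0]
opening: 0.003
gripper_force: 0.0
```

```bash
cat > look.py <<'E'
import sys
from h import *
p=np.mean([arm.capture("top")[0] for _ in range(4)],0).astype(np.uint8);q,_=arm.capture("scene")
A=cv2.resize(p[120:200,255:345],(450,400),interpolation=2);B=cv2.resize(q[180:260,290:360],(350,400),interpolation=2)
cv2.imwrite(sys.argv[1],np.hstack([A,B]))
print(arm.get_state()["ee_pos"])
E
python3 look.py pics/p4.png
```

```text
[ 0.40262084 -0.24920249  0.1526832 ]
```

View pics/p4.png

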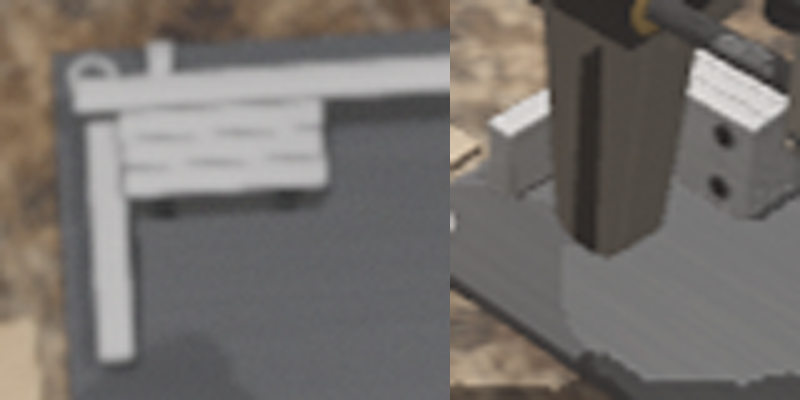

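The plates now look flat, with right edges in line at (325,100–187) and left edges at the stop. One last gentle sideways press will close any leftover gap.

Request:
carry_out([
  [[3.5, 0.6, 0], 0, 1],
  [[3.5, 0.6, 0], 0, 1],
  [[3.5, 0.6, 0], 0, 1],
  [[3.5, 0.6, 0], 0, 1],
  [[3, 0.6, 0], 0, 1],
  [[1, 0.5, 0], 0, 1],
  [[0, 0, -3], 0, 1],
  [[0, 0, -2], 0, 1],
  [[0, 0, 0], 0, 1],
  [[0, 0, 0], 0, 1],
])

```text
clock: 15.9
ee_pos: [0.5814, -0.2144, 0.1023]
eef_rot: [0.041, -3.138, -0.004]
force: [0.2, 0.2, -0.3]
opening: 0.004
gripper_force: 0.0
```

Request:
carry_out([
  [[0, 0, -3], 0, 1],
  [[0, 0, -2.5], 0, 1],
  [[0, 0, -1.5], 0, 1],
  [[0, 0, -0.8], 0, 1],
  [[0, 0.8, 0], 0, 1],
  [[0, 0.8, 0], 0, 1],
  [[0, 0.6, 0], 0, 1],
  [[0, 0.4, 0], 0, 1],
  [[0, 0.3, 0], 0, 1],
  [[0, 0, 0], 0, 1],
])

```text
clock: 16.73
ee_pos: [0.5834, -0.1861, 0.0268]
eef_rot: [-0.041, 3.14, -0.001]
force: [0.5, -0.2, 1.1]
opening: 0.003
gripper_force: 0.0
```

Request:
carry_out([
  [[0, 0.2, 0], 0, 1],
  [[0, 0.2, 0], 0, 1],
  [[0, 0, 0], 0, 1],
])

```text
clock: 16.98
ee_pos: [0.5829, -0.1826, 0.026]
eef_rot: [0.04, -3.141, -0.0]
force: [0.6, -0.4, -0.1]
opening: 0.005
gripper_force: 0.0
```

Request:
carry_out([
  [[0, 0.1, 0], 0, 1],
  [[0, 0.1, 0], 0, 1],
  [[0, 0, 0], 0, 1],
])

```text
clock: 17.23
ee_pos: [0.5829, -0.1811, 0.026]
eef_rot: [-0.04, 3.141, -0.001]
force: [-0.3, -0.8, -0.3]
opening: 0.004
gripper_force: 0.6
```

Request:
carry_out([
  [[-0.1, 0.1, 0], 0, 1],
  [[0, 0.1, 0], 0, 1],
  [[0, 0, 0], 0, 1],
])

```text
clock: 17.48
ee_pos: [0.5823, -0.1809, 0.0263]
eef_rot: [-0.04, 3.14, -0.006]
force: [0.5, -8.0, -1.8]
opening: 0.001
gripper_force: 3.7
```

Request:
carry_out([
  [[0, 0.15, 0], 0, 1],
  [[0, 0.1, 0], 0, 1],
  [[0, 0, 0], 0, 1],
])

```text
clock: 17.73
ee_pos: [0.583, -0.1807, 0.0272]
eef_rot: [-0.04, 3.138, -0.012]
force: [-0.7, -13.9, -1.3]
opening: 0.004
gripper_force: 6.7
```

Request:
carry_out([
  [[0, -0.4, 0], 0, 1],
  [[0, -1, 0], 0, 1],
  [[0, -1.5, 0], 0, 1],
  [[0, -1, 2], 0, 1],
  [[0, 0, 3.5], 0, 1],
  [[0, 0, 3.5], 0, 1],
  [[-3, -1, 2], 0, 1],
  [[-3.5, -1, 2], 0, 1],
  [[-3.5, -1, 2], 0, 1],
  [[-3.5, -1, 2], 0, 1],
  [[-3, -1, 2], 0, 1],
  [[-3, 0, 2], 0, 1],
])

```text
clock: 18.73
ee_pos: [0.3849, -0.2668, 0.2369]
eef_rot: [-0.037, 3.141, -0.001]
force: [0.2, -0.9, 1.2]
opening: 0.006
gripper_force: 0.0
```

```bash
python3 look.py pics/p5.png
```

```text
[ 0.38701585 -0.26537806  0.23541081]
```

View pics/p5.png

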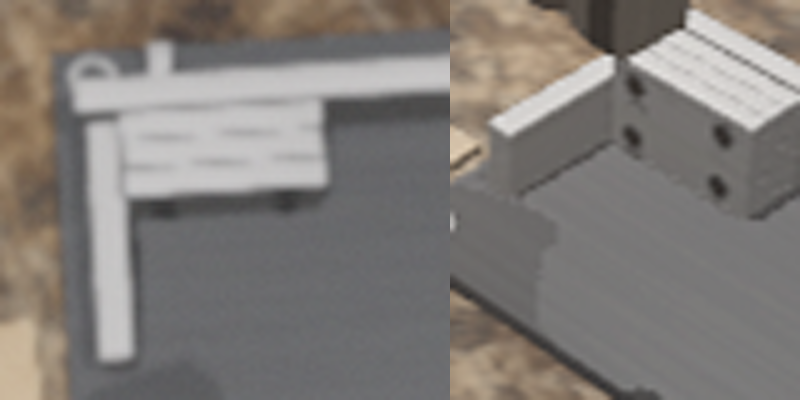

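Both views show the stack upright, flat against the backstop (top crop 120–325, 100–195) and against the side stop, with right edges in line. The arm is clear, so I'm handing in.

```bash
python3 -c "
from plant import arm
print(arm.sign_off())"
```

```text
the job is handed in; nothing more can be done
None
```

I handed the job in with the three plates standing upright, flat against one another and the backstop, and with their left edges against the side stop. The front plate swung about 3 mm loose during the side push, so I pressed it flat from the front and nudged the stack sideways once more.

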